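# Pad the bar, close the sprung clamp and pin it

### The job

Hang the orange saddle pad over the middle of the brass bar in the clamp, one leg down each side, and let go of it; then fold the clamp's hinged aluminium arm down onto it, take the red-headed pin out of its wooden stand and push it all the way down through the holes of both clamp halves, until its collar presses on the arm. The bar is sprung and pushes the arm up, so finish while still holding the pin and pressing it down firmly, with the clamp kept fully shut; leave the other things on the bench where they lie.

Things in the scene. Friction and masses are not known exactly. Their poses are not given: they have to be found in the camera images.
- clamp: hinged clamp fixed to the table (dark base plate 220x85x12 mm), origin under the plate's centre on the table, z up. A brass bar runs along its x over the origin. Green pin post (36x45 mm, 88 mm high) at x = -70 mm, the side towards the robot; hinge post (26x45 mm, 95 mm high) at x = +70 mm, where the arm stands open
- bar_top (a point): middle of the brass bar, on its upper line, 79 mm above the table, over the clamp's origin: the saddle's place. The bar is 22 mm in diameter, free from clamp x = -52 to +57 mm, open on both y sides; it is sprung and gives downward up to 8 mm (about 3 N per mm)
- cap_hinge (a point): the arm's hinge axis at clamp x = +70 mm, 90 mm high, axis along the clamp's y. The aluminium arm is 45 mm wide, 10 mm thick, 0.3 kg and reaches 166 mm from the hinge; shut, its underside is level with the hinge axis. A black rib (8 mm deep) under it, 70 mm from the hinge, comes down on the saddle's middle
- cap (a joint): angle of the hinged arm (upper half): 0 = fully shut, arm level, pointing to clamp -x; 1.57 = upright; stop at 1.95, leaning away from the robot. A stiff, damped hinge keeps it open; pushed forward below about 1.0 it sinks by itself in about two seconds onto the saddle and stays ajar at about 0.05; about 5 N down at its hole shuts it
- cap_hole (a point): centre of the arm's pin hole (14 mm diameter, countersunk, through the 10 mm arm) on the arm's upper side, 140 mm from the hinge axis
- post_hole (a point): mouth of the pin post's hole (13 mm diameter, countersunk, 76 mm deep, vertical), in the top of the post 88 mm above the table, 70 mm from the clamp's middle; right under the arm's hole when the arm is shut
- saddle: rigid orange saddle pad, an upside-down U, 36 mm long along its x (the channel), 44 mm wide across its legs (y), 40 mm high; origin midway between the feet of the legs, z up. The channel is 30 mm wide and 33 mm deep, so that on the bar the origin is 46 mm above the table. 60 g. Starts standing on its legs on the table.
- pin: steel pin standing upright in the stand, z along it, origin at its tip (the lower end). Shank 10 mm diameter, 45 mm long, pointed over its last 7 mm; then a collar 26 mm across from 45 to 49 mm; then a round red grip 20 mm across from 49 to 82 mm above the tip. 80 g.
- pin_stand: wooden block 60x60x50 mm fixed to the table, with a 14 mm hole down its middle in which the pin stands, its collar on the block; origin under its centre
- pliers: bystander, to be left alone: red-handled flat-nose pliers, 48x165x13 mm, lying at the left edge of the table
- tape: bystander, to be left alone: roll of masking tape lying flat, 92 mm across, 24 mm high, behind the work on the left
- wax_tin: bystander, to be left alone: round green tin, 78 mm across, 23 mm high, at the right
- marker: bystander, to be left alone: black marker pen, 16x133x16 mm, lying at the front right
- polish_bar: bystander, to be left alone: brown bar of polishing compound, 36x88x24 mm, in front of the black tray
Things that resemble listed ones, but are neither listed nor needed, are in the scene too. Of the things that look like the saddle, take the one that is farthest from the robot's base at the start. What is shaped like the pin but blue is not meant.

How it is judged:
By the outcome, as a careful person would: the job done as asked, in the order asked, and still so for the second after the job is handed in, while the arm keeps its last pose, push and grip.
It also fails if it takes over 72 s, if anything falls off the work surface, if the arm or the gripper's body presses on something with over 40 N, if the wrist force passes 120 N, or if a joint passes its speed limit or range.

### The arm

A 6-joint arm with a two-finger parallel gripper is mounted at the origin on a cart in front of the work surface, level with it; the furniture and walls round the work are solid. World frame = base frame: x ahead of the robot, y to its left, z up, the work surface at z = 0. Lengths are in m, angles in rad, forces in N, time in s.
With the tool pointing down it reaches from about 0.275 to 0.825 m from the base axis. Payload 5.2 kg.
Tool frame: the origin (TCP) lies midway between the tips of the shut fingers; the grasp point (between the pads) lies 19 mm behind it; z points along the fingers, y is the line along which they close (so a half turn about z gives the same grasp; the last joint's range is limited). The gripper opens to 93 mm and grips with 3 to 60 N. Pads are 15 mm wide; open, the fingers measure 128 mm over their backs; the gripper's body (75 mm by 188 mm) begins 65 mm behind the grasp point.
Start: joints at [0.957, 0.259, 1.535, -0, 1.348, -0.203], TCP at [0.22, 0.504, 0.219] pointing down, gripper open.
Joint ranges: [-3.14, 3.14], [-0.91, 2.08], [0.19, 2.58], [-1.22, 4.36], [0.22, 2.71], [-3.12, 3.12]. Speed limits (rad/s): [2.57, 2.57, 3.14, 3.14, 3.14, 3.14].

### API

Orientations are given as a unit quaternion [w, x, y, z].
In Python, from station import manip, viewer gives the robot as it stands. The module is installed in compiled form; this text tells all that it offers.
- The arm moves only by the tool carry_out, never from a script. Its argument "increments" is a list of rows, each a list of 2 entries, a list of its own where there are three numbers: the shift along the tool's x, y, z in units of 50 mm (1.0 is 50 mm), then the turn about the tool's z in units of 5 degrees (1.0 is 5 degrees). In form: [[[x, y, z], yaw], ...]. A call has 1 to 10 rows; each row shifts and turns the commanded pose from where the row before left it, along the tool's axes as they then stand; what a row does not reach is not made up. A row lasts 1/10 s, in which the tool goes at most 50 mm and 8.59 degrees, less where a joint would pass 70% of its speed; a pose out of reach is approached as far as the arm can. A call is refused whole if a number of a shift passes 1 or a number of a turn 1, either way. A call with a gripper value outside its range is refused whole. "claw" is the finger opening in mm, from 0 to 93, set as the call begins (left out, the last holds). The fingers move at their own pace and stop on an object; the grip force is fixed at half the most. Time passes only in rows, so rows that do not move let the fingers close. It gives the time, the measured TCP pose, the force, the opening and the grip force at its end, in the units of the state.
- manip.sense(): the state, without advancing time (a new reading comes with each control period).
- viewer.capture(name): name is "side" or "top" or "wrist"; returns a dict with "frame" (420x560x3 uint8, red, green, blue), "depth" (420x560 float32, m along the optical axis (not along the pixel's ray), 0 where there is no reading), "fovy" (degrees; the focal length in pixels is half the picture's height over the tangent of half this angle, whatever the lens; pixels are square), "cx", "cy" (the principal point, pixels), "xyz" and "orientation" of the camera in the world; the wrist camera has in their place "tool_from_camera" (4x4, takes a point from camera to tool coordinates, whose origin is the TCP and whose axes are the flange's). Camera axes: x right, y up, looking along -z (the intrinsics and any distortion apply to the point x, -y, -z); pixel columns grow to the right and rows downward; lengths in m; the calibration is good to about 2 mm. A picture is of the moment at which its call begins: read the wrist's pose just before it.
- manip.finish_job(): hands the job in; it is judged then, once.
The state is a dict: "t": time; "joints": joint angles; "joint_vel": joint speeds; "tau": joint torques, N m; "ee_pos": TCP position; "orientation": TCP orientation; "ft_force": force on the tool from outside, world axes, zero at the start; "ft_torque": the same for the moment, N m; "finger_gap": finger opening in m; "grip_force": force on a finger pad.
Only numpy, scipy, OpenCV 4.12 (cv2) and the standard library are available. Lean on these libraries where they do the work, as an engineer would, in place of code of your own. Each camera call takes 0.05 s, during which the arm holds its last target. There are 200 camera calls.

## Working session

There is one attempt and no reset: what is moved stays moved. The work goes in short steps, Python scripts to look and compute and a tool call to move; the robot and the scene stay as the last step left them, time stands still between calls to the robot, and variables do not carry over. Pictures are saved under pics/ and viewed, at most 12 in all, crops included, and the job is handed in when it is done.

Besides the shell and the picture viewer there is one more tool, called after ">>>" in YAML: its name, and indented under it one key for each argument. carry_out: Moves the arm, as the interface text tells. Its arguments: {"type":"object","properties":{"increments":{"type":"array"},"claw":{"type":"number"}},"required":["increments"]}

```bash
mkdir -p pics; cat > h.py <<'E'
import numpy as np, cv2
from scipy.spatial.transform import Rotation as R
from station import manip, viewer
def rot(q): return R.from_quat([q[1],q[2],q[3],q[0]]).as_matrix()
def cap(name):
    s=manip.sense(); c=viewer.capture(name)
    if 'xyz' in c: c['T']=np.eye(4); c['T'][:3,:3]=rot(c['orientation']); c['T'][:3,3]=c['xyz']
    else:
        W=np.eye(4); W[:3,:3]=rot(s['orientation']); W[:3,3]=s['ee_pos']; c['T']=W@np.array(c['tool_from_camera'])
    c['f']=210/np.tan(np.radians(c['fovy'])/2)
    return c
def cloud(c):
    d=c['depth']; v,u=np.mgrid[:d.shape[0],:d.shape[1]]
    p=np.stack([(u-c['cx'])/c['f']*d,-(v-c['cy'])/c['f']*d,-d],-1)
    P=p@c['T'][:3,:3].T+c['T'][:3,3]; P[d==0]=np.nan; return P
def save(c,n,crop=None,k=1):
    im=c['frame'][...,::-1]
    if crop: im=im[crop[1]:crop[3],crop[0]:crop[2]]
    cv2.imwrite('pics/'+n,cv2.resize(im,None,fx=k,fy=k,interpolation=cv2.INTER_CUBIC))
E
python3 - <<'E'
from h import *
import pickle
for n in ['top','side']:
    c=cap(n); save(c,n+'0.png'); pickle.dump(c,open(n+'.pkl','wb'))
    print(n,{k:v for k,v in c.items() if k not in('frame','depth','T')})
print(manip.sense())
E
```

```text
top {'fovy': 48.57452153261532, 'cx': 286.73477233825287, 'cy': 209.8008614533449, 'xyz': array([ 0.41115696, -0.00936724,  1.4870994 ]), 'orientation': array([ 0.71022753,  0.02956255, -0.03785341, -0.70233185]), 'f': np.float64(465.3743014720689)}
side {'fovy': 45.76582317782605, 'cx': 277.8612650933035, 'cy': 203.43982266162712, 'xyz': array([0.60768553, 1.14702689, 0.75546706]), 'orientation': array([0.0377187 , 0.01381114, 0.49637486, 0.8671785 ]), 'f': np.float64(497.5535584981524)}
{'t': 0.1, 'joints': array([ 9.57164502e-01,  2.59273809e-01,  1.53594344e+00,  5.71924712e-06,
        1.34800000e+00, -2.02815296e-01]), 'joint_vel': array([ 0.00081527, -0.00248575, -0.00061416,  0.00028186, -0.00045001,
       -0.00026708]), 'tau': array([ 2.59677778e-03, -4.38209045e+01, -2.84643012e+01,  7.24230590e-02,
        3.62441351e-02, -4.94914173e-05]), 'ee_pos': array([0.21935027, 0.50384526, 0.21791098]), 'orientation': array([-3.25023524e-04,  2.03967412e-01,  9.78977341e-01, -7.44439197e-04]), 'ft_force': array([ 0.47866734, -0.1852191 , -0.33816125]), 'ft_torque': array([ 0.02443606,  0.04488081, -0.02403245]), 'grip_force': 0.0, 'finger_gap': 0.0924917262813818}
```

View pics/top0.png

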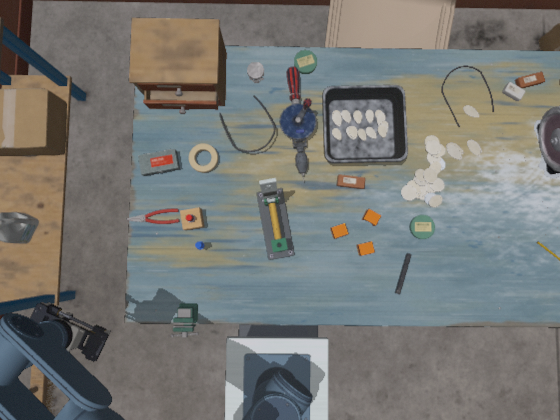

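View pics/side0.png

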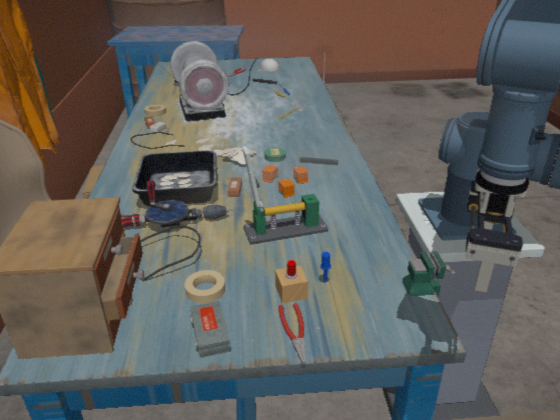

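Top view: orange pads at (340,231), (372,216) and (366,248). Clamp from (268,182) to (281,252), red pin at (190,218) in its stand, and a blue decoy at (200,245). Next I'll measure these and enlarge them.

```bash
python3 - <<'E'
from h import *
import pickle
for n in ['top','side']:
    c=pickle.load(open(n+'.pkl','rb')); P=cloud(c)
    hsv=cv2.cvtColor(c['frame'],cv2.COLOR_RGB2HSV)
    H,S,V=hsv[...,0],hsv[...,1],hsv[...,2]
    def comps(m,lab,minA=15):
        k,l,st,ce=cv2.connectedComponentsWithStats(m.astype('uint8'))
        for i in range(1,k):
            if st[i,4]<minA: continue
            q=P[l==i]; q=q[~np.isnan(q).any(1)]; 
            if len(q)<5 or not (-0.1<np.median(q[:,0])<0.9 and abs(np.median(q[:,1]))<.7): continue
            zt=np.percentile(q[:,2],95); t=q[q[:,2]>zt-.006]
            r=cv2.minAreaRect((t[:,:2]*1000).astype('float32'))
            print(n,lab,ce[i].round(),st[i,4],'ztop %.3f'%zt,'mean',t.mean(0).round(4),'rect',np.round(r[0],1),np.round(r[1],1),round(r[2],1),'dist',np.hypot(*t.mean(0)[:2]).round(3))
    comps((H>4)&(H<16)&(S>200)&(V>140),'orange')
    comps(((H<4)|(H>175))&(S>190)&(V>110),'red')
    comps((H>65)&(H<90)&(S>110)&(V>40),'green')
    comps((H>18)&(H<28)&(S>150)&(V>110),'brass')
c=pickle.load(open('top.pkl','rb')); 
im=np.hstack([cv2.resize(c['frame'][a[1]:a[3],a[0]:a[2]],(390,560),interpolation=cv2.INTER_CUBIC) for a in [(320,175,410,304),(240,165,330,294)]])
cv2.imwrite('pics/crop1.png',im[...,::-1])
E
```

```text
top orange [371. 216.] 66 ztop 0.045 mean [ 0.533  -0.2895  0.0417] rect [ 532.6 -292.2] [31.4 29.3] 67.4 dist 0.607
top orange [341. 231.] 37 ztop 0.044 mean [ 0.4876 -0.1959  0.0416] rect [ 490.  -198.1] [28.3 25.2] 0.1 dist 0.526
top orange [368. 248.] 42 ztop 0.044 mean [ 0.4338 -0.2802  0.0412] rect [ 434.3 -279.5] [26.5 20.7] 25.0 dist 0.516
top green [279. 245.] 62 ztop 0.092 mean [ 0.4403 -0.0046  0.0889] rect [439.5  -3.5] [30.5 38.8] 12.1 dist 0.44
side orange [288. 186.] 66 ztop 0.042 mean [ 0.4873 -0.1822  0.0396] rect [ 487.3 -183.9] [26.8 34.1] 5.3 dist 0.52
side orange [208. 313.] 94 ztop 0.035 mean [0.7019 0.356  0.0333] rect [700.8 368.3] [24. 62.] 11.8 dist 0.787
side red [291. 264.] 46 ztop 0.089 mean [0.5183 0.2742 0.0865] rect [518.3 272.6] [17.  13.3] 84.4 dist 0.586
side green [311. 210.] 406 ztop 0.089 mean [0.4398 0.001  0.0877] rect [439.5  -1.4] [35.4 46.8] 11.2 dist 0.44
side green [259. 221.] 239 ztop 0.088 mean [0.5814 0.0455 0.0891] rect [579.7  45.5] [ 6.4 12.9] 84.3 dist 0.583
side green [421. 283.] 567 ztop 0.064 mean [0.2224 0.3043 0.0668] rect [231.7 300.8] [13.  45.5] 63.9 dist 0.377
side green [441. 273.] 43 ztop 0.075 mean [0.1865 0.3089 0.0737] rect [187.  308.8] [4.8 3. ] 11.8 dist 0.361
side brass [285. 208.] 275 ztop 0.080 mean [0.5087 0.0154 0.0777] rect [510.1  15.2] [107.5  18.9] 8.5 dist 0.509
```

View pics/crop1.png

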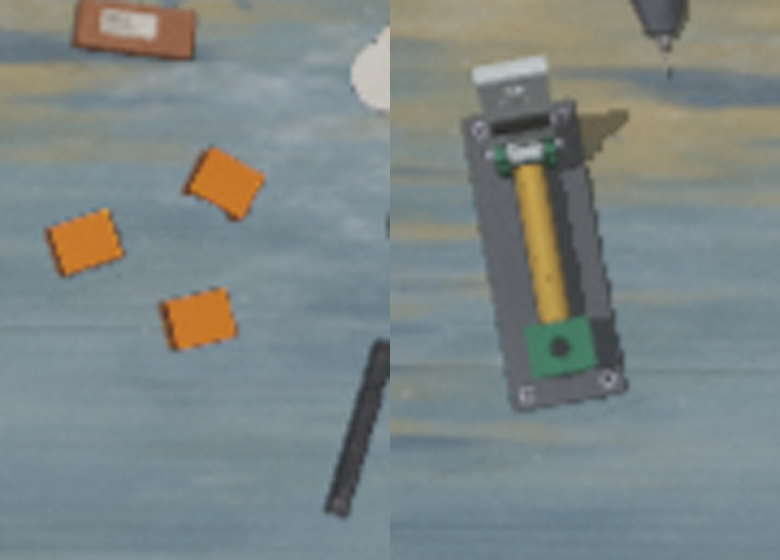

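Candidates and distance from the base: (341,231) 0.526 m, (368,248) 0.516 m, (371,216) 0.607 m. The pad at (371,216) is the farthest, and the crop (left half, at 225,183) confirms it. Right half: the clamp arm stands open at the top and the post hole is at (559,347).

```bash
cat >> h.py <<'E'
def plan(target, yaw=None, n=None, start=None, zrot0=None):
    """target TCP xyz, yaw = world angle (deg) of tool y axis (mod 180); prints rows of constant world step"""
    s=manip.sense(); M=rot(s['orientation']); p=np.array(s['ee_pos']) if start is None else np.array(start)
    a0=np.degrees(np.arctan2(M[1,1],M[0,1])) if zrot0 is None else zrot0
    dy=0 if yaw is None else (yaw-a0+90)%180-90
    d=np.array(target)-p; m=max(1,int(np.ceil(max(np.linalg.norm(d)/.045,abs(dy)/5)))); n=max(m,n or 0)
    out=[]; sh=-dy/n/5   # tool z down: +turn = -world
    for k in range(n):
        a=np.radians(a0-round(sh,2)*5*k); y=np.array([np.cos(a),np.sin(a),0]); z=np.array([0,0,-1.]); x=np.cross(y,z)
        out.append([[round(float(v),2) for v in np.array([x,y,z])@d/n/.05],round(float(sh),2)])
    print('from',p.round(4),'yaw',round(a0,1),'dyaw',round(dy,1),'n',n)
    for i in range(0,n,10): print(out[i:i+10])
E
python3 - <<'E'
from h import *
c=cap('wrist'); print(np.round(c['tool_from_camera'],3),c['f'],c['cx'],c['cy'])
M=rot(manip.sense()['orientation']); print(M.round(4))
plan([.45,.1,.36]); plan([.47,-.27,.26],start=[.45,.1,.36])
E
```

```text
[[ 0.     0.954  0.299  0.084]
 [ 1.     0.    -0.    -0.   ]
 [-0.     0.299 -0.954 -0.166]
 [ 0.     0.     0.     1.   ]] 328.06917001469054 278.34325984248056 205.0906172384791
[[-9.168e-01  3.993e-01 -8.000e-04]
 [ 3.993e-01  9.168e-01 -1.100e-03]
 [ 3.000e-04 -1.400e-03 -1.000e+00]]
from [0.2194 0.5039 0.218 ] yaw 66.5 dyaw 0 n 11
[[[-0.68, -0.51, -0.26], 0.0], [[-0.68, -0.51, -0.26], 0.0], [[-0.68, -0.51, -0.26], 0.0], [[-0.68, -0.51, -0.26], 0.0], [[-0.68, -0.51, -0.26], 0.0], [[-0.68, -0.51, -0.26], 0.0], [[-0.68, -0.51, -0.26], 0.0], [[-0.68, -0.51, -0.26], 0.0], [[-0.68, -0.51, -0.26], 0.0], [[-0.68, -0.51, -0.26], 0.0]]
[[[-0.68, -0.51, -0.26], 0.0]]
from [0.45 0.1  0.36] yaw 66.5 dyaw 0 n 9
[[[-0.37, -0.74, 0.22], 0.0], [[-0.37, -0.74, 0.22], 0.0], [[-0.37, -0.74, 0.22], 0.0], [[-0.37, -0.74, 0.22], 0.0], [[-0.37, -0.74, 0.22], 0.0], [[-0.37, -0.74, 0.22], 0.0], [[-0.37, -0.74, 0.22], 0.0], [[-0.37, -0.74, 0.22], 0.0], [[-0.37, -0.74, 0.22], 0.0]]
```

>>> carry_out:
  increments:
    - [[-0.4,-0.4,-0.6],0]
    - [[-0.6,-0.6,-0.6],0]
    - [[-0.65,-0.6,-0.5],0]
    - [[-0.65,-0.6,-0.5],0]
    - [[-0.65,-0.6,-0.3],0]
    - [[-0.65,-0.6,-0.3],0]
    - [[-0.65,-0.6,0],0]
    - [[-0.65,-0.6,0],0]
    - [[-0.65,-0.6,0],0]
    - [[-0.65,-0.6,0],0]
  claw: 80

```text
t: 1.15
ee_pos: [0.387, 0.1157, 0.3568]
orientation: [0.0, 0.204, 0.979, 0.0]
ft_force: [0.0, 0.0, 0.7]
finger_gap: 0.0799
grip_force: 0.0
```

>>> carry_out:
  increments:
    - [[-0.51,-0.62,0],0]
    - [[-0.51,-0.62,0],0]
    - [[-0.51,-0.62,0],0]
    - [[0,0,0],0]
    - [[0,0,0],0]

```text
t: 1.65
ee_pos: [0.4197, 0.001, 0.3563]
orientation: [-0.001, 0.205, 0.979, 0.0]
ft_force: [-0.2, 0.6, -0.5]
finger_gap: 0.0801
grip_force: 0.0
```

```bash
python3 - <<'E'
from h import *
import pickle
c=cap('wrist'); save(c,'w1.png'); pickle.dump(c,open('w1.pkl','wb'))
P=cloud(c); q=P[~np.isnan(P).any(2)]
import numpy as np
# post top
hsv=cv2.cvtColor(c['frame'],cv2.COLOR_RGB2HSV); H,S,V=hsv[...,0],hsv[...,1],hsv[...,2]
G=(H>60)&(H<95)&(S>90)&(P[...,2]>.08)&(P[...,2]<.1)
for nm,m in [('green',G),('brass',(H>16)&(H<30)&(S>130)&(P[...,2]>.07)&(P[...,2]<.09))]:
    k,l,st,ce=cv2.connectedComponentsWithStats(m.astype('uint8'))
    for i in range(1,k):
        if st[i,4]<60: continue
        t=P[l==i]; r=cv2.minAreaRect((t[:,:2]*1000).astype('float32')); print(nm,ce[i].round(),st[i,4],t.mean(0).round(4),np.round(r[0],1),np.round(r[1],1),round(r[2],1))
        if nm=='brass':
            e,v=np.linalg.eigh(np.cov(t[:,:2].T)); print(np.degrees(np.arctan2(v[1,1],v[0,1])))
E
```

```text
green [282. 181.] 792 [ 0.4375 -0.0015  0.0877] [438.4  -1.8] [35.3 44.5] 11.1
green [346. 252.] 72 [0.5703 0.042  0.0912] [573.   42.8] [14.6  8.9] 13.6
green [326. 265.] 70 [0.5777 0.0085 0.0918] [579.7   8.8] [15.1  7.9] 11.5
brass [311. 221.] 996 [0.5108 0.0131 0.0767] [511.   12.5] [112.7  20.8] 10.8
-168.94055970928795
```

View pics/w1.png

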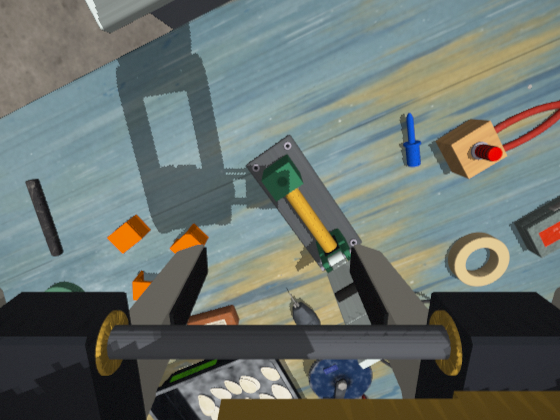

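Wrist view: post top at (282,175), bar from (300,200) to (325,245), red pin in its stand at (490,153). The target pad is half hidden behind the finger at (142,285). Next I'll move to look down on that pad.

```bash
python3 - <<'E'
from h import *
import pickle
c=pickle.load(open('w1.pkl','rb')); P=cloud(c)
hsv=cv2.cvtColor(c['frame'],cv2.COLOR_RGB2HSV); H,S,V=hsv[...,0],hsv[...,1],hsv[...,2]
z=P[...,2]; reg=(abs(P[...,0]-.52)<.06)&(abs(P[...,1]-.27)<.06)
for lo,hi in[(.044,.052),(.078,.088)]:
    t=P[reg&(z>lo)&(z<hi)]; r=cv2.minAreaRect((t[:,:2]*1000).astype('float32')); print(len(t),t.mean(0).round(4),np.round(r[0],1),np.round(r[1],1),round(r[2],1))
plan([.46,-.275,.26])
E
```

```text
1408 [0.514  0.2682 0.0498] [518.  271.9] [61.5 61.1] 10.2
211 [0.5165 0.27   0.0855] [517.3 271.4] [18.7 19.3] 11.5
from [0.4195 0.0019 0.3565] yaw 66.4 dyaw 0 n 7
[[[-0.42, -0.68, 0.28], 0.0], [[-0.42, -0.68, 0.28], 0.0], [[-0.42, -0.68, 0.28], 0.0], [[-0.42, -0.68, 0.28], 0.0], [[-0.42, -0.68, 0.28], 0.0], [[-0.42, -0.68, 0.28], 0.0], [[-0.42, -0.68, 0.28], 0.0]]
```

>>> carry_out:
  increments:
    - [[-0.42,-0.68,0],0]
    - [[-0.42,-0.68,0.2],0]
    - [[-0.42,-0.68,0.3],0]
    - [[-0.42,-0.68,0.36],0]
    - [[-0.42,-0.68,0.36],0]
    - [[-0.42,-0.68,0.36],0]
    - [[-0.42,-0.68,0.36],0]
    - [[0,0,0],0]
    - [[0,0,0],0]

```text
t: 2.6
ee_pos: [0.4598, -0.274, 0.2591]
orientation: [-0.001, 0.204, 0.979, 0.001]
ft_force: [0.4, 0.9, -0.0]
finger_gap: 0.08
grip_force: 0.0
```

```bash
python3 - <<'E'
from h import *
c=cap('wrist'); P=cloud(c)
hsv=cv2.cvtColor(c['frame'],cv2.COLOR_RGB2HSV); H,S,V=hsv[...,0],hsv[...,1],hsv[...,2]
z=P[...,2]; m=(H>4)&(H<20)&(S>170)&(z>.034)&(z<.05)
k,l,st,ce=cv2.connectedComponentsWithStats(m.astype('uint8'))
for i in range(1,k):
    if st[i,4]<60: continue
    t=P[l==i]; r=cv2.minAreaRect((t[:,:2]*1000).astype('float32')); print(ce[i].round(),st[i,4],t.mean(0).round(4),np.round(r[0],1),np.round(r[1],1),round(r[2],1), np.round(cv2.boxPoints(r)).tolist())
save(c,'w2.png')
print(manip.sense()['ee_pos'])
E
```

```text
[269. 154.] 1116 [ 0.4314 -0.2727  0.0399] [ 432.1 -273. ] [35.7 43.4] 13.9 [[410.0, -256.0], [420.0, -298.0], [455.0, -290.0], [444.0, -248.0]]
[351. 168.] 1087 [ 0.4852 -0.1904  0.0398] [ 486.  -190.4] [35.7 43.4] 18.3 [[462.0, -175.0], [476.0, -217.0], [510.0, -205.0], [496.0, -164.0]]
[287. 231.] 921 [ 0.5287 -0.2914  0.0397] [ 529.9 -292. ] [43.5 35.7] 61.6 [[504.0, -303.0], [535.0, -320.0], [556.0, -281.0], [525.0, -264.0]]
[ 0.46002908 -0.27361072  0.25997819]
```

View pics/w2.png

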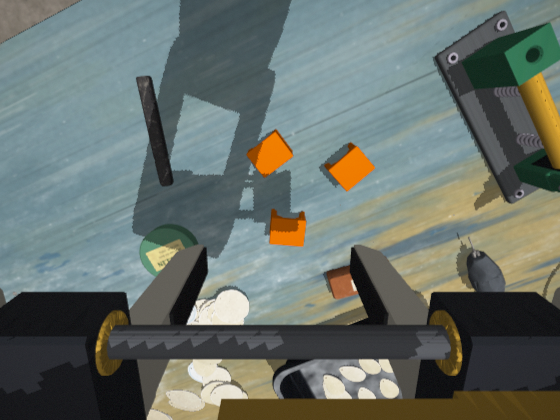

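The target pad at (287,231) measures 43.5x35.7 mm. Centre (0.530, -0.292), legs across 61.6°.

```bash
python3 - <<'E'
from h import *
plan([.530,-.292,.11],61.6); plan([.530,-.292,.010],start=[.530,-.292,.11],n=4)
E
```

```text
from [ 0.46   -0.2736  0.26  ] yaw 66.5 dyaw -4.9 n 4
[[[-0.36, 0.05, 0.75], 0.25], [[-0.36, 0.06, 0.75], 0.25], [[-0.35, 0.07, 0.75], 0.25], [[-0.35, 0.08, 0.75], 0.25]]
from [ 0.53  -0.292  0.11 ] yaw 66.5 dyaw 0 n 4
[[[0.0, 0.0, 0.5], 0.0], [[0.0, 0.0, 0.5], 0.0], [[0.0, 0.0, 0.5], 0.0], [[0.0, 0.0, 0.5], 0.0]]
```

>>> carry_out:
  increments:
    - [[-0.36,0.05,0.75],0.25]
    - [[-0.36,0.06,0.75],0.25]
    - [[-0.35,0.07,0.75],0.25]
    - [[-0.35,0.08,0.75],0.25]
    - [[0,0,0.6],0]
    - [[0,0,0.6],0]
    - [[0,0,0.5],0]
    - [[0,0,0.3],0]
    - [[0,0,0],0]
    - [[0,0,0],0]

```text
t: 3.65
ee_pos: [0.5304, -0.2929, 0.0112]
orientation: [0.001, 0.246, 0.969, -0.0]
ft_force: [-0.4, -1.0, 0.6]
finger_gap: 0.0803
grip_force: 0.0
```

```bash
python3 - <<'E'
from h import *
s=manip.sense(); print(s['ee_pos'],s['ft_force']); plan([.530,-.292,.010],61.6)
E
```

```text
[ 0.53041606 -0.29294946  0.01117071] [-0.39401606 -1.01525287  0.57284053]
from [ 0.5304 -0.2929  0.0112] yaw 61.6 dyaw 0.0 n 1
[[[0.02, 0.01, 0.02], -0.0]]
```

>>> carry_out:
  increments:
    - [[0,0,0],0]
    - [[0,0,0],0]
    - [[0,0,0],0]
    - [[0,0,0],0]
    - [[0,0,0],0]
    - [[0,0,0],0]
    - [[0,0,0],0]
    - [[0,0,0],0]
  claw: 20

```text
t: 4.45
ee_pos: [0.5294, -0.2942, 0.0099]
orientation: [0.0, 0.246, 0.969, -0.0]
ft_force: [0.2, 0.4, 2.0]
finger_gap: 0.0438
grip_force: 30.0
```

```bash
python3 - <<'E'
from h import *
# lift to z .17, then over bar centre; tool y across the bar: 101 deg
plan([.530,-.292,.19],n=5)
plan([.5078,.0117,.15],101,start=[.530,-.292,.19],n=9)
E
```

```text
from [ 0.5294 -0.2942  0.0099] yaw 61.5 dyaw 0 n 5
[[[0.0, 0.01, -0.72], 0.0], [[0.0, 0.01, -0.72], 0.0], [[0.0, 0.01, -0.72], 0.0], [[0.0, 0.01, -0.72], 0.0], [[0.0, 0.01, -0.72], 0.0]]
from [ 0.53  -0.292  0.19 ] yaw 61.5 dyaw 39.5 n 9
[[[0.37, 0.57, 0.09], -0.88], [[0.32, 0.6, 0.09], -0.88], [[0.27, 0.62, 0.09], -0.88], [[0.23, 0.64, 0.09], -0.88], [[0.18, 0.65, 0.09], -0.88], [[0.13, 0.66, 0.09], -0.88], [[0.07, 0.67, 0.09], -0.88], [[0.02, 0.68, 0.09], -0.88], [[-0.03, 0.68, 0.09], -0.88]]
```

>>> carry_out:
  increments:
    - [[0,0,-0.4],0]
    - [[0,0,-0.8],0]
    - [[0,0,-0.8],0]
    - [[0,0,-0.8],0]
    - [[0,0,-0.6],0]
    - [[0.3,0.45,0],-0.88]
    - [[0.32,0.6,0],-0.88]
    - [[0.27,0.62,0.0],-0.88]
    - [[0.23,0.64,0.09],-0.88]
    - [[0.18,0.65,0.09],-0.88]

```text
t: 5.45
ee_pos: [0.5166, -0.1307, 0.1704]
orientation: [-0.0, 0.056, 0.998, 0.0]
ft_force: [-0.3, 0.6, -1.5]
finger_gap: 0.0437
grip_force: 30.0
```

```bash
python3 - <<'E'
from h import *
s=manip.sense(); print(s['finger_gap'],s['grip_force']); plan([.5078,.0117,.15],101)
E
```

```text
0.04372853411959086 29.998757913708687
from [ 0.5166 -0.1307  0.1704] yaw 83.6 dyaw 17.4 n 4
[[[0.12, 0.7, 0.1], -0.87], [[0.07, 0.71, 0.1], -0.87], [[0.02, 0.71, 0.1], -0.87], [[-0.04, 0.71, 0.1], -0.87]]
```

>>> carry_out:
  increments:
    - [[0.12,0.7,0.1],-0.87]
    - [[0.07,0.71,0.1],-0.87]
    - [[0.02,0.71,0.1],-0.87]
    - [[-0.04,0.6,0.1],-0.87]
    - [[0,0,0],0]
    - [[0,0,0],0]
    - [[0,0,0],0]

```text
t: 6.15
ee_pos: [0.5095, 0.0038, 0.1508]
orientation: [0.0, -0.094, 0.996, -0.0]
ft_force: [0.9, -0.1, -1.2]
finger_gap: 0.0438
grip_force: 30.0
```

```bash
python3 - <<'E'
from h import *
plan([.5078,.0117,.15],101)
c=cap('wrist'); save(c,'w3.png')
P=cloud(c); hsv=cv2.cvtColor(c['frame'],cv2.COLOR_RGB2HSV); H,S,V=hsv[...,0],hsv[...,1],hsv[...,2]
m=(H>60)&(H<95)&(S>90)&(P[...,2]>.08)&(P[...,2]<.1)
k,l,st,ce=cv2.connectedComponentsWithStats(m.astype('uint8'))
for i in range(1,k):
    if st[i,4]<60: continue
    t=P[l==i]; r=cv2.minAreaRect((t[:,:2]*1000).astype('float32')); print(ce[i].round(),st[i,4],t.mean(0).round(4),np.round(r[0],1),np.round(r[1],1),round(r[2],1))
E
```

```text
from [0.5095 0.0038 0.1508] yaw 100.8 dyaw 0.2 n 1
[[[0.0, 0.16, 0.02], -0.04]]
[289. 123.] 3281 [ 0.4383 -0.002   0.0879] [438.8  -1.9] [35.8 44.8] 10.9
```

View pics/w3.png

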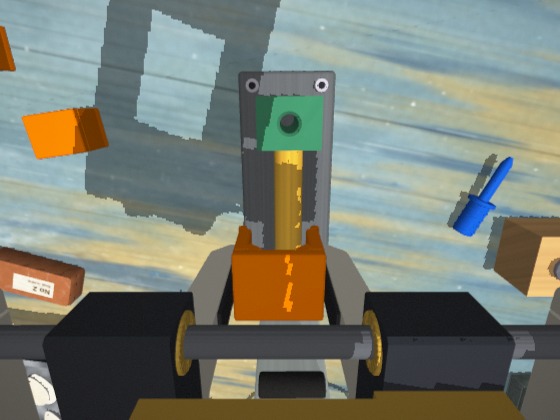

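The pad at (280,285) lines up with the bar, its channel straddling it at about 8 mm offset. I'll correct that and lower.

>>> carry_out:
  increments:
    - [[0.02,0.16,0.02],-0.04]
    - [[0,0,0],0]
    - [[0,0,0.4],0]
    - [[0,0,0.5],0]
    - [[0,0,0.5],0]
    - [[0,0,0.3],0]
    - [[0,0,0.12],0]
    - [[0,0,0],0]
    - [[0,0,0],0]

```text
t: 7.1
ee_pos: [0.5073, 0.012, 0.0594]
orientation: [0.001, -0.096, 0.995, -0.0]
ft_force: [1.2, 0.5, 0.2]
finger_gap: 0.0437
grip_force: 30.0
```

```bash
python3 - <<'E'
from h import *
s=manip.sense(); print(s['ft_force'],s['ft_torque']); plan([.5075,.0115,.056],101)
E
```

```text
[1.20635949 0.51139288 0.2283511 ] [-0.00369104  0.01207741  0.01857533]
from [0.5073 0.012  0.0594] yaw 101.1 dyaw -0.1 n 1
[[[-0.0, -0.01, 0.07], 0.01]]
```

>>> carry_out:
  increments:
    - [[0,0,0.04],0]
    - [[0,0,0.03],0]
    - [[0,0,0],0]

```text
t: 7.4
ee_pos: [0.5073, 0.0121, 0.0558]
orientation: [0.001, -0.096, 0.995, -0.0]
ft_force: [0.4, 0.7, 1.5]
finger_gap: 0.0441
grip_force: 30.0
```

>>> carry_out:
  increments:
    - [[0,0,0],0]
    - [[0,0,0],0]
    - [[0,0,0],0]
    - [[0,0,0],0]
    - [[0,0,-0.2],0]
    - [[0,0,-0.5],0]
    - [[0,0,-0.6],0]
    - [[0,0,-0.6],0]
    - [[0,0,-0.4],0]
    - [[0,0,0],0]
  claw: 80

```text
t: 8.4
ee_pos: [0.5088, 0.0119, 0.1739]
orientation: [0.003, -0.096, 0.995, -0.001]
ft_force: [-0.2, 0.3, -0.1]
finger_gap: 0.0798
grip_force: 0.0
```

```bash
python3 - <<'E'
from h import *
c=cap('wrist'); save(c,'w4.png')
P=cloud(c); hsv=cv2.cvtColor(c['frame'],cv2.COLOR_RGB2HSV); H,S,V=hsv[...,0],hsv[...,1],hsv[...,2]
m=(H>4)&(H<20)&(S>170)&(P[...,2]>.08)&(P[...,2]<.095)
t=P[m]; r=cv2.minAreaRect((t[:,:2]*1000).astype('float32')); print(t.mean(0).round(4),np.round(r[0],1),np.round(r[1],1),round(r[2],1))
c=cap('side'); P=cloud(c)
a=np.radians(11); u=(P[...,0]-.5075)*np.cos(a)+(P[...,1]-.0115)*np.sin(a); v=-(P[...,0]-.5075)*np.sin(a)+(P[...,1]-.0115)*np.cos(a)
m=(u>.06)&(u<.2)&(abs(v)<.03)&(P[...,2]>.1)&(P[...,2]<.3)
q=np.c_[u[m],v[m],P[...,2][m]]; print(len(q))
for z in np.arange(.1,.28,.02):
    w=q[abs(q[:,2]-z)<.01]
    if len(w): print(round(z,2),len(w),w[:,0].min().round(3),w[:,0].max().round(3),w[:,1].mean().round(3))
print(manip.sense()['ee_pos'])
save(c,'s4.png',(180,120,360,255),4)
E
```

```text
[0.5058 0.0124 0.0857] [506.8  12.9] [36.  43.5] 11.0
372
0.1 10 0.068 0.083 0.01
0.12 37 0.074 0.086 0.014
0.14 41 0.077 0.09 0.013
0.16 68 0.075 0.093 0.012
0.18 40 0.083 0.095 0.014
0.2 44 0.087 0.099 0.012
0.22 45 0.089 0.102 0.013
0.24 46 0.093 0.105 0.013
0.26 41 0.095 0.105 0.002
[0.50666002 0.01224817 0.17048643]
```

View pics/s4.png

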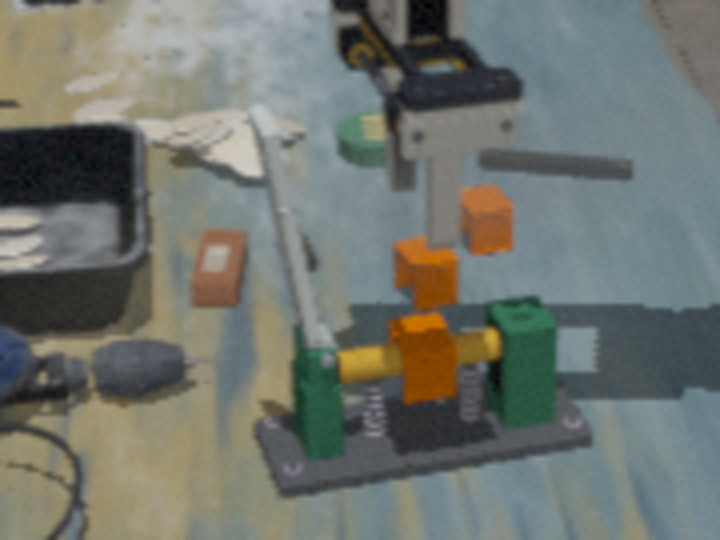

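The pad sits on the bar, at crop (425,355), and the arm leans back about 9° past upright. I'll go over and behind it with the fingers shut.

>>> carry_out:
  increments:
    - [[0,0,-0.5],0]
    - [[0,0,-0.9],0]
    - [[0,0,-0.9],0]
    - [[-0.2,0,-0.4],0]
    - [[-0.7,0,0],0]
    - [[-0.8,0,0],0]
    - [[-0.8,0,0],0]
    - [[-0.5,0,0.3],0]
    - [[0,0,0.8],0]
    - [[0,0,0.8],0]
  claw: 0

```text
t: 9.5
ee_pos: [0.6542, 0.0413, 0.2069]
orientation: [-0.001, -0.097, 0.995, 0.0]
ft_force: [-0.1, 0.8, -0.6]
finger_gap: 0.0045
grip_force: 0.0
```

```bash
cat >> h.py <<'E'
O=np.array([.5075,.0115]); A=np.radians(11); U=np.array([np.cos(A),np.sin(A)]); N=np.array([-U[1],U[0]])
def clampuv(p): d=np.array(p)[:2]-O; return round(float(d@U),4),round(float(d@N),4),round(float(p[2]),4)
def armangle():
    c=cap('side'); P=cloud(c); d=P[...,:2]-O; u,v,z=d@U,d@N,P[...,2]
    hsv=cv2.cvtColor(c['frame'],cv2.COLOR_RGB2HSV)
    ang=np.degrees(np.arctan2(z-.095,.07-u)); r=np.hypot(z-.095,.07-u)
    m=(abs(v)<.03)&(r>.05)&(r<.175)&(hsv[...,1]<70)&(z>.088)
    return c,np.c_[u,v,z,ang,r] if 0 else (np.round(np.percentile(ang[m],[10,30,50,70,90]),1),m.sum())
E
python3 - <<'E'
from h import *
print(clampuv(manip.sense()['ee_pos']),manip.sense()['ee_pos'])
E
```

```text
(0.1497, 0.0012, 0.2069) [0.65419815 0.04125267 0.2069064 ]
```

>>> carry_out:
  increments:
    - [[0.4,0,0],0]
    - [[0.25,0,0],0]
    - [[0.2,0,0],0]
    - [[0.2,0,0],0]
    - [[0.2,0,0],0]
    - [[0.2,0,0.01],0]
    - [[0.2,0,0.02],0]
    - [[0.2,0,0.03],0]
    - [[0.2,0,0.04],0]
    - [[0.2,0,0.04],0]

```text
t: 10.5
ee_pos: [0.5425, 0.0191, 0.203]
orientation: [-0.0, -0.096, 0.995, -0.0]
ft_force: [0.7, 0.6, 0.5]
finger_gap: 0.0004
grip_force: 0.5
```

>>> carry_out:
  increments:
    - [[0.2,0,0.05],0]
    - [[0.2,0,0.05],0]
    - [[0.2,0,0.05],0]
    - [[0.1,0,0.03],0]
    - [[0,0,0],0]
    - [[0,0,-0.4],0]
    - [[0,0,-0.8],0]
    - [[0,0,-0.8],0]

```text
t: 11.3
ee_pos: [0.5088, 0.0128, 0.2949]
orientation: [-0.001, -0.096, 0.995, 0.0]
ft_force: [0.8, -0.2, 0.3]
finger_gap: 0.0007
grip_force: 0.0
```

```bash
python3 - <<'E'
from h import *
print(clampuv(manip.sense()['ee_pos'])); c,a=armangle(); print(a)
# plan to stand; grip pin with tool y; view from short of it
plan([.45,.24,.30],101); print(np.degrees(np.arctan2(.272,.518)))
E
```

```text
(0.0015, 0.001, 0.2949)
(array([35.3, 37.5, 38.3, 39.1, 41.2]), np.int64(534))
from [0.512  0.0123 0.3026] yaw 101.1 dyaw -0.1 n 6
[[[0.06, 0.78, 0.01], 0.0], [[0.06, 0.78, 0.01], 0.0], [[0.06, 0.78, 0.01], 0.0], [[0.06, 0.78, 0.01], 0.0], [[0.06, 0.78, 0.01], 0.0], [[0.06, 0.78, 0.01], 0.0]]
27.70380814245298
```

>>> carry_out:
  increments:
    - [[0,0.5,0],0]
    - [[0,0.8,0],0]
    - [[0,0.9,0],0]
    - [[0,0.9,0.1],0]
    - [[0,0.9,0.2],0]
    - [[0,0.8,0.3],0]
    - [[0,0.37,0.3],0]
    - [[0,0,0],0]
    - [[0,0,0],0]
  claw: 60

```text
t: 12.25
ee_pos: [0.4596, 0.2664, 0.2491]
orientation: [-0.0, -0.097, 0.995, -0.0]
ft_force: [1.1, -0.4, 0.3]
finger_gap: 0.0598
grip_force: 0.0
```

```bash
python3 - <<'E'
from h import *
c,a=armangle(); print(a); print(manip.sense()['ee_pos'])
c=cap('wrist'); P=cloud(c); save(c,'w5.png')
z=P[...,2]; reg=(abs(P[...,0]-.518)<.05)&(abs(P[...,1]-.272)<.05)
for lo,hi in[(.046,.052),(.083,.09)]:
    t=P[reg&(z>lo)&(z<hi)]; r=cv2.minAreaRect((t[:,:2]*1000).astype('float32')); print(len(t),t.mean(0).round(4),np.round(r[0],1),np.round(r[1],1),round(r[2],1),np.round(cv2.minEnclosingCircle((t[:,:2]*1000).astype('float32'))[0],1))
E
```

```text
(array([2.2, 4.7, 5.4, 6.2, 7.9]), np.int64(476))
[0.46007881 0.26594869 0.24962625]
1908 [0.5151 0.2717 0.0499] [518.1 272.3] [61. 60.] 10.9 [518.1 272.4]
247 [0.517  0.2722 0.0867] [517.4 272.3] [18.3 18.7] 46.6 [517.5 272.3]
```

View pics/w5.png

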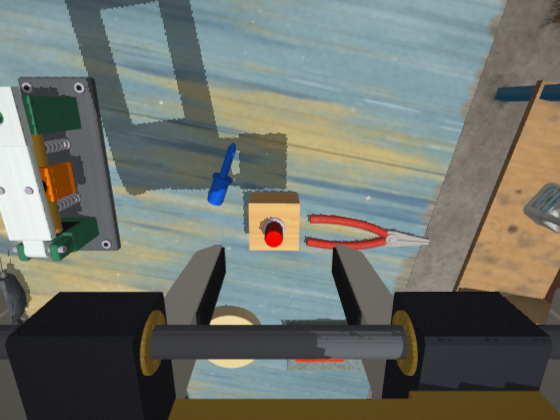

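Red pin at (274,235) upright in the stand. Blue decoy at (220,190) left alone. The arm now rests on the pad on the left.

```bash
python3 - <<'E'
from h import *
plan([.5176,.2723,.12],101,n=4); plan([.5176,.2723,.056],start=[.5176,.2723,.12])
E
```

```text
from [0.4604 0.2656 0.25  ] yaw 101.0 dyaw -0.0 n 4
[[[-0.29, -0.02, 0.65], 0.0], [[-0.29, -0.02, 0.65], 0.0], [[-0.29, -0.02, 0.65], 0.0], [[-0.29, -0.02, 0.65], 0.0]]
from [0.5176 0.2723 0.12  ] yaw 101.0 dyaw 0 n 2
[[[0.0, 0.0, 0.64], 0.0], [[0.0, 0.0, 0.64], 0.0]]
```

>>> carry_out:
  increments:
    - [[-0.29,-0.02,0.65],0]
    - [[-0.29,-0.02,0.65],0]
    - [[-0.29,-0.02,0.65],0]
    - [[-0.29,-0.02,0.65],0]
    - [[0,0,0],0]
    - [[0,0,0.5],0]
    - [[0,0,0.5],0]
    - [[0,0,0.26],0]
    - [[0,0,0],0]
    - [[0,0,0],0]

```text
t: 13.35
ee_pos: [0.5181, 0.2736, 0.0578]
orientation: [0.001, -0.096, 0.995, 0.0]
ft_force: [-0.5, 0.1, 0.3]
finger_gap: 0.0597
grip_force: 0.0
```

```bash
python3 - <<'E'
from h import *
plan([.5176,.2723,.056],101)
E
```

```text
from [0.5181 0.2736 0.0578] yaw 101.0 dyaw -0.0 n 1
[[[0.01, -0.02, 0.04], 0.01]]
```

>>> carry_out:
  increments:
    - [[0.01,-0.02,0.02],0]
    - [[0,0,0],0]
    - [[0,0,0],0]
    - [[0,0,0],0]
    - [[0,0,0],0]
    - [[0,0,0],0]
    - [[0,0,0],0]
    - [[0,0,0],0]
    - [[0,0,0],0]
  claw: 5

```text
t: 14.25
ee_pos: [0.517, 0.2726, 0.0553]
orientation: [0.0, -0.096, 0.995, 0.0]
ft_force: [-0.4, 0.4, 2.4]
finger_gap: 0.0195
grip_force: 30.0
```

>>> carry_out:
  increments:
    - [[0,0,-0.2],0]
    - [[0,0,-0.4],0]
    - [[0,0,-0.5],0]
    - [[0,0,-0.6],0]
    - [[0,0,-0.6],0]
    - [[0,0,-0.6],0]
    - [[0,0,-0.4],0]
    - [[0,0,0],0]

```text
t: 15.05
ee_pos: [0.5187, 0.2731, 0.2242]
orientation: [0.003, -0.096, 0.995, 0.001]
ft_force: [-0.6, -0.1, -2.3]
finger_gap: 0.0195
grip_force: 30.0
```

```bash
python3 - <<'E'
from h import *
s=manip.sense(); print(s['ee_pos'],s['finger_gap'],s['grip_force'])
c=cap('wrist'); P=cloud(c); save(c,'w6.png',(200,150,360,320),4) 
hsv=cv2.cvtColor(c['frame'],cv2.COLOR_RGB2HSV); H,S=hsv[...,0],hsv[...,1]
T=np.eye(4); T[:3,:3]=rot(s['orientation']); T[:3,3]=s['ee_pos']
Q=(P-T[:3,3])@T[:3,:3]
m=((H<5)|(H>174))&(S>150)&(abs(Q[...,0])<.03)&(abs(Q[...,1])<.03)&(Q[...,2]>-.05)
t=Q[m]; print(len(t),t.min(0).round(4),t.max(0).round(4))
for z in np.arange(-.034,.0,.006):
    w=t[abs(t[:,2]-z)<.003]
    if len(w): print(z.round(3),len(w),w[:,0].max().round(4),np.round([w[:,1].min(),w[:,1].max()],4))
m2=(abs(Q[...,0])<.03)&(abs(Q[...,1])<.02)&(Q[...,2]>.005)&(Q[...,2]<.06); t=Q[m2]
for z in np.arange(.005,.06,.006):
    w=t[abs(t[:,2]-z)<.003]
    if len(w): print('shank',z.round(3),len(w),w[:,0].max().round(4),np.round([w[:,1].min(),w[:,1].max()],4))
E
```

```text
[0.51865607 0.27312316 0.2241696 ] 0.01946847993269069 29.99981850385666
1948 [-0.0098 -0.0094 -0.0458] [0.0099 0.0102 0.0001]
-0.034 868 0.0089 [-0.0088  0.0096]
-0.028 455 0.0096 [-0.0094  0.0102]
-0.022 205 0.0095 [-0.0093  0.0101]
-0.016 152 0.0099 [-0.0092  0.01  ]
-0.01 130 0.0095 [-0.0089  0.0101]
-0.004 125 0.0095 [-0.009   0.0099]
shank 0.005 2 0.0112 [-0.0072 -0.0009]
shank 0.023 12 0.0043 [-0.003   0.0033]
shank 0.029 48 0.0043 [-0.0037  0.0047]
shank 0.035 48 0.004 [-0.0038  0.0048]
shank 0.041 39 0.0041 [-0.0039  0.005 ]
shank 0.047 1 0.0035 [0.0016 0.0016]
```

View pics/w6.png

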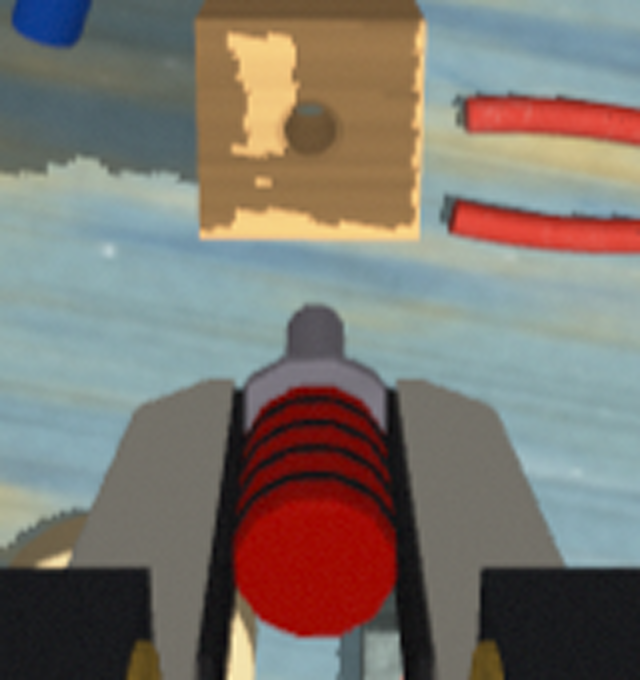

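The pin is held upright and central, its shank showing at (315,330) in the crop. Next I'll view the arm's hole from above.

```bash
python3 - <<'E'
from h import *
p=O-.03*U; plan([p[0],p[1],.24],101)
E
```

```text
from [0.5176 0.2728 0.2218] yaw 101.1 dyaw -0.1 n 7
[[[0.26, -0.73, -0.05], 0.0], [[0.26, -0.73, -0.05], 0.0], [[0.26, -0.73, -0.05], 0.0], [[0.26, -0.73, -0.05], 0.0], [[0.26, -0.73, -0.05], 0.0], [[0.26, -0.73, -0.05], 0.0], [[0.26, -0.73, -0.05], 0.0]]
```

>>> carry_out:
  increments:
    - [[0.16,-0.43,-0.05],0]
    - [[0.26,-0.73,-0.05],0]
    - [[0.26,-0.73,-0.05],0]
    - [[0.26,-0.73,-0.05],0]
    - [[0.26,-0.73,-0.05],0]
    - [[0.26,-0.73,-0.05],0]
    - [[0.26,-0.63,-0.05],0]
    - [[0.1,-0.4,-0.01],0]
    - [[0,0,0],0]
    - [[0,0,0],0]

```text
t: 16.1
ee_pos: [0.476, 0.0045, 0.237]
orientation: [-0.001, -0.096, 0.995, 0.001]
ft_force: [0.0, 0.4, -0.4]
finger_gap: 0.0195
grip_force: 30.0
```

```bash
python3 - <<'E'
from h import *
import pickle
s=manip.sense(); print(clampuv(s['ee_pos']),s['orientation'])
c=cap('wrist'); pickle.dump(c,open('w7.pkl','wb')); P=cloud(c); save(c,'w7.png',(180,80,380,230),4)
d=P[...,:2]-O; u,v,z=d@U,d@N,P[...,2]
m=(abs(v)<.03)&(u<.07)&(u>-.12)&(z>.094)&(z<.12); q=np.c_[u[m],v[m],z[m]]
print('tip u',q[:,0].min().round(4),'v',np.percentile(q[:,1],[1,99]).round(4)); print('slope',np.degrees(np.arctan(np.polyfit(q[:,0],q[:,2],1)[0])).round(2), np.polyfit(q[:,0],q[:,2],1))
E
```

```text
(-0.0323, -0.0009, 0.237) [-1.03139305e-03 -9.56250038e-02  9.95416694e-01  6.32697600e-04]
tip u -0.0957 v [-0.0221  0.022 ]
slope -2.47 [-0.04307476  0.10361868]
```

View pics/w7.png

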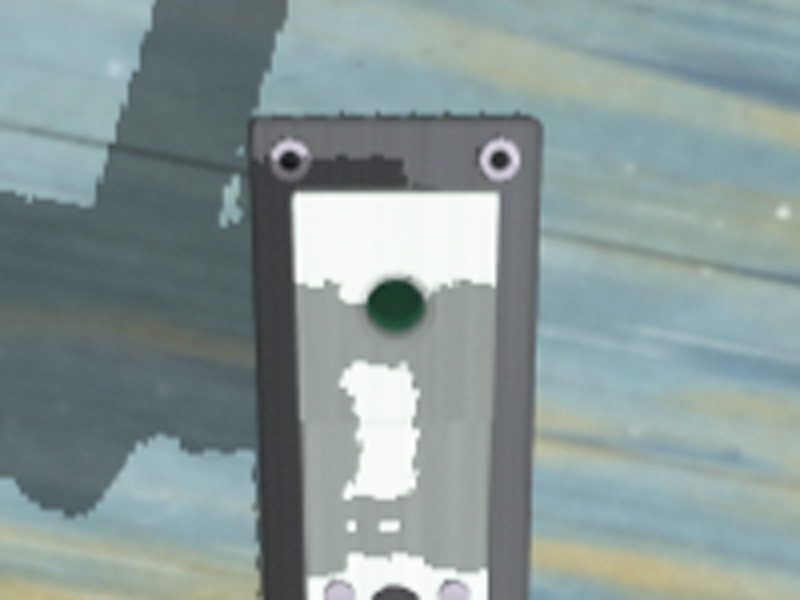

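The arm's hole is at crop (396,304), which is pixel (279,156) in the full frame. The arm is ajar about 2.5°.

```bash
python3 - <<'E'
from h import *
import pickle
c=pickle.load(open('w7.pkl','rb')); o=c['T'][:3,3]
for px in [(279,156)]:
    r=c['T'][:3,:3]@np.array([(px[0]-c['cx'])/c['f'],-(px[1]-c['cy'])/c['f'],-1]); h=o+r*(.1066-o[2])/r[2]; print(h.round(4),clampuv(h))
ph=O-.07*U; print('expected',ph.round(4))
# pin offset in tool: x -.0005, y +.0004 -> clamp u +.0005, v +.0004
t=h[:2]-.0005*U-.0003*N; plan([t[0],t[1],.17],101,n=4)
E
```

```text
[ 0.4382 -0.0015  0.1066] (-0.0705, 0.0004, 0.1066)
expected [ 0.4388 -0.0019]
from [0.4761 0.005  0.2372] yaw 101.0 dyaw -0.0 n 4
[[[0.19, 0.0, 0.34], 0.0], [[0.19, 0.0, 0.34], 0.0], [[0.19, 0.0, 0.34], 0.0], [[0.19, 0.0, 0.34], 0.0]]
```

>>> carry_out:
  increments:
    - [[0.19,0,0.34],0]
    - [[0.19,0,0.34],0]
    - [[0.19,0,0.34],0]
    - [[0.19,0,0.32],0]
    - [[0,0,0],0]
    - [[0,0,0],0]
    - [[0,0,0],0]

```text
t: 16.85
ee_pos: [0.4405, -0.0026, 0.1721]
orientation: [0.001, -0.097, 0.995, -0.0]
ft_force: [-0.6, 0.6, -0.9]
finger_gap: 0.0193
grip_force: 30.0
```

```bash
python3 - <<'E'
from h import *
for i in range(3): s=manip.sense(); print(s['ee_pos'])
p=O-.0706*U; plan([p[0],p[1],.17],101)
E
```

```text
[ 0.44049764 -0.00260117  0.17208848]
[ 0.44049764 -0.00260117  0.17208848]
[ 0.44049764 -0.00260117  0.17208848]
from [ 0.4405 -0.0026  0.1721] yaw 101.1 dyaw -0.1 n 1
[[[0.04, 0.02, 0.04], 0.02]]
```

```bash
cat >> h.py <<'E'
def avg(n=8):
    L=[]
    for i in range(n): viewer.capture('wrist'); L.append(manip.sense()['ee_pos'])
    L=np.array(L); print('sd',L.std(0).round(4)); return L.mean(0)
E
python3 - <<'E'
from h import *
p=avg(); print(p.round(4),clampuv(p)); t=O-.0706*U; plan([t[0],t[1],.17],101,start=p)
E
```

```text
sd [0.0003 0.0001 0.0003]
[ 0.44   -0.0029  0.1718] (-0.069, -0.0013, 0.1718)
from [ 0.44   -0.0029  0.1718] yaw 101.1 dyaw -0.1 n 1
[[[0.03, 0.03, 0.04], 0.01]]
```

>>> carry_out:
  increments:
    - [[0.03,0.025,0.05],0]
    - [[0,0,0.1],0]
    - [[0,0,0.1],0]
    - [[0,0,0.1],0]
    - [[0,0,0.1],0]
    - [[0,0,0.1],0]
    - [[0,0,0.1],0]
    - [[0,0,0],0]

```text
t: 18.05
ee_pos: [0.4371, -0.0019, 0.1379]
orientation: [-0.001, -0.096, 0.995, 0.0]
ft_force: [0.4, 0.1, -0.5]
finger_gap: 0.0195
grip_force: 30.0
```

```bash
python3 - <<'E'
from h import *
p=avg(4); s=manip.sense(); print(clampuv(p),s['ft_force'].round(2),s['ft_torque'].round(3),s['finger_gap'])
E
```

```text
sd [0.0002 0.     0.0002]
(-0.0712, 0.0001, 0.1387) [-0.18 -0.57 -0.96] [ 0.022  0.017 -0.02 ] 0.01948775234935028
```

>>> carry_out:
  increments:
    - [[0,0,0.1],0]
    - [[0,0,0.1],0]
    - [[0,0,0.1],0]
    - [[0,0,0.1],0]
    - [[0,0,0.08],0]
    - [[0,0,0],0]

```text
t: 18.85
ee_pos: [0.4371, -0.0019, 0.114]
orientation: [-0.001, -0.096, 0.995, 0.0]
ft_force: [0.1, 0.2, -1.6]
finger_gap: 0.0195
grip_force: 30.0
```

>>> carry_out:
  increments:
    - [[0,0,0.04],0]
    - [[0,0,0.04],0]
    - [[0,0,0.04],0]
    - [[0,0,0.04],0]
    - [[0,0,0],0]
    - [[0,0,0],0]

```text
t: 19.45
ee_pos: [0.4376, -0.0021, 0.1068]
orientation: [0.0, -0.096, 0.995, -0.0]
ft_force: [-1.1, -0.6, 2.8]
finger_gap: 0.0193
grip_force: 30.0
```

>>> carry_out:
  increments:
    - [[0,0,0.03],0]
    - [[0,0,0.03],0]
    - [[0,0,0.02],0]
    - [[0,0,0],0]
    - [[0,0,0],0]

```text
t: 19.95
ee_pos: [0.4377, -0.0021, 0.105]
orientation: [0.0, -0.097, 0.995, -0.0]
ft_force: [-9.6, 0.9, 26.4]
finger_gap: 0.0191
grip_force: 30.0
```

```bash
python3 - <<'E'
from h import *
p=avg(4); s=manip.sense(); print(clampuv(p),s['ft_force'].round(2),s['finger_gap'])
c=cap('side'); P=cloud(c); d=P[...,:2]-O; u,v,z=d@U,d@N,P[...,2]
m=(abs(v)<.021)&(u<.05)&(u>-.09)&(z>.096)&(z<.112)&(abs(u+.07)>.016); f=np.polyfit(u[m],z[m],1); print(f,np.degrees(np.arctan(f[0])),m.sum())
E
```

```text
sd [0. 0. 0.]
(-0.0711, -0.0001, 0.105) [-9.47  0.85 26.42] 0.01988754368799363
[-0.00029491  0.10009075] -0.01689731540484484 343
```

Shut: the arm is level to 0.02° and pressed with 26 N. I'll hold briefly and take one look.

>>> carry_out:
  increments:
    - [[0.01,0,0],0]
    - [[0,0,0],0]
    - [[0,0,0],0]
    - [[0,0,0],0]
    - [[0,0,0],0]
    - [[0,0,0],0]
    - [[0,0,0],0]
    - [[0,0,0],0]

```text
t: 21.0
ee_pos: [0.4377, -0.0021, 0.105]
orientation: [0.001, -0.097, 0.995, -0.0]
ft_force: [-8.2, 1.3, 24.1]
finger_gap: 0.0196
grip_force: 30.0
```

```bash
python3 - <<'E'
from h import *
c=cap('side'); save(c,'s8.png',(230,140,350,245),5); s=manip.sense(); print(s['ee_pos'],s['ft_force'])
P=cloud(c); d=P[...,:2]-O; u,v,z=d@U,d@N,P[...,2]
m=(abs(v)<.021)&(u<.05)&(u>-.09)&(z>.096)&(z<.112)&(abs(u+.07)>.016); print(np.polyfit(u[m],z[m],1))
E
```

```text
[ 0.43772981 -0.0021151   0.105014  ] [-7.99640862  0.7689209  24.33676949]
[0.0002184  0.10030183]
```

View pics/s8.png

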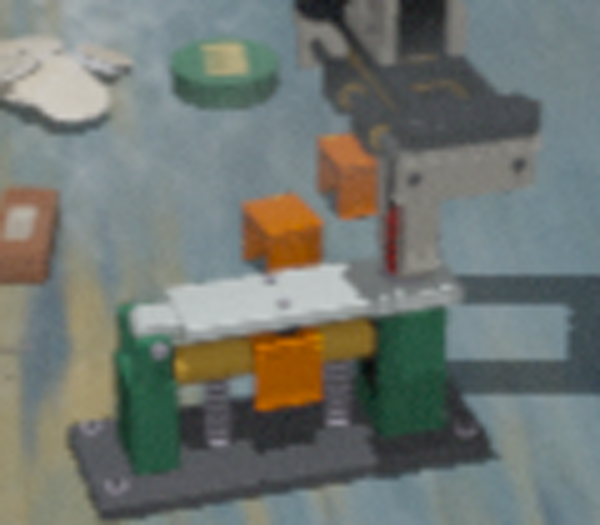

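The arm is level on the post, the pad sits under the rib at crop (288,370), and the pin is held and pressed with a steady 24 N. I'm handing in.

```bash
python3 -c "
from station import manip
print(manip.finish_job())"
```

```text
the job is handed in; nothing more can be done
None
```

The job is handed in, with no verdict shown: the farthest orange pad hangs on the middle of the bar, the arm is fully shut, and the red pin is in through both halves, still held and pressed down with about 24 N, at 21 s of the 72 s allowed.

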